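# Load a cheese box on a tray and slide the tray into its rack

### The job

Set the oblong wooden cheese box down flat inside the empty wooden tray, lowering it rather than dropping it. Then slide the loaded tray into the slot under the slatted shelf, between the two metal guides, until it is fully home against the back stop, with the box still lying in it. Leave the jars, the bottle and the round cheese box where they stand.

Things in the scene. Friction and masses are not known exactly. Their poses are not given: they have to be found in the camera images.
- box: oblong closed box of pale wood with a small blank paper label on top, 100 mm long (its x) x 56 mm wide (its y) x 50 mm tall, about 0.2 kg; origin at the centre of its underside, z up. It is the only oblong box of this size; it stands on the table, left or right
- tray: shallow open tray of pale wood lying in front of the rack, 140 mm (x) x 124 mm (y) outside, walls 6 mm thick and 20 mm high, floor 6 mm thick (inside 128 x 112 mm), about 0.3 kg; origin at the centre of its underside, z up, +x is the end that goes into the rack first
- tray_grip (a point): middle of the tray's solid wooden grip, at tray x = -95 mm, y = 0, 30 mm above its underside; axes as the tray's. The grip sticks out 46 mm from the tray's -x wall (x = -70 to -116 mm), is 26 mm wide (y), and spans heights of 14 to 42 mm
- rack: fixed rack: a slatted wooden shelf on four thin dark posts over two aluminium guides standing on the table. Origin on the table where the tray's origin lies when fully home; z up, +x the way the tray goes in. The back stop, 22 mm high, has its face at x = +70 mm. No floor: the tray slides on the table. Posts at y = +-90 mm, the front pair at x = -74 mm
- rack_mouth (a point): middle of the slot's mouth, on the table, at rack x = -75 mm; axes as the rack's. The guides, 29 mm high, are 152 mm apart here and narrow over 20 mm to 132 mm, then run parallel to the back stop; a lip on each reaches 6 mm inwards over the tray's rim at heights of 25 to 29 mm
- shelf_edge (a point): middle of the shelf's front edge, rack x = -110 mm, at its underside, 150 mm above the table; axes as the rack's. Shelf 200 mm wide, reaching back to x = +96 mm, boxes on it up to 205 mm high. It overhangs the grip of a tray that is home, so the tool has to lean back towards the robot (30 to 45 degrees) to push it home
- round_box: bystander: round wooden cheese box, 110 mm across, 45 mm tall; origin at the centre of its underside
- jar: bystander: small glass jar, 62 mm across, 78 mm tall, upright; origin at the centre of its underside
- bottle: bystander: green glass bottle, 64 mm across, 210 mm tall, upright; origin at the centre of its underside
- jar_b: bystander: glass jar, 68 mm across, 85 mm tall, upright; origin at the centre of its underside
There are look-alikes about, which are no part of the job. Leave any black or pink look-alike of the box alone.

How it is judged:
On the way:
1. the oblong box lies flat in the tray, let go, while the tray is still outside the rack (z of box in the frame of tray between 0.002 and 0.012 m and horizontal distance between box and tray below 0.05 m and angle between box's own z axis and vertical below 0.1 rad and contact force between the fingers and box below 0.1 N and linear speed of box below 0.03 m/s and x of tray in the frame of rack below -0.11 m), for 0.2 s.
At the end, for the whole second after the job is handed in: The tray lies flat between the guides, at rest, within 6 mm of fully home against the back stop, 8 mm sideways and 0.1 rad of the rack's direction; the oblong box lies flat (0.1 rad) and still on the tray's floor, its centre within 50 mm of the tray's (z of box in the frame of tray between 0.002 and 0.012 m and horizontal distance between box and tray below 0.05 m and angle between box's own z axis and vertical below 0.1 rad and x of tray in the frame of rack between -0.006 and 0.006 m and y of tray in the frame of rack between -0.008 and 0.008 m and angle between the x axis of tray and the x axis of rack, either way round below 0.1 rad and angle between tray's own z axis and vertical below 0.05 rad and height (world z) of tray below 0.006 m and linear speed of each of tray, box below 0.01 m/s); the robot touches nothing.
It fails at once if round box moved more than 30 mm or tipped (distance of round_box from where it was at the start of the episode above 0.03 m or angle between round_box's own z axis and vertical above 0.4 rad).
It fails at once if jar moved more than 30 mm or tipped (distance of jar from where it was at the start of the episode above 0.03 m or angle between jar's own z axis and vertical above 0.4 rad).
It fails at once if bottle moved more than 30 mm or tipped (distance of bottle from where it was at the start of the episode above 0.03 m or angle between bottle's own z axis and vertical above 0.4 rad).
It fails at once if jar b moved more than 30 mm or tipped (distance of jar_b from where it was at the start of the episode above 0.03 m or angle between jar_b's own z axis and vertical above 0.4 rad).
It fails at once if the box is dropped: falling freely at over 0.4 m/s, more than 40 mm above the table (height (world z) of box above 0.04 m and contact force between box and anything else below 0.02 N and linear speed of box above 0.4 m/s).
It also fails if it takes over 72 s, if anything falls off the work surface, if the arm or the gripper's body presses on something with over 40 N, if the wrist force passes 120 N, or if a joint passes its speed limit or range.

### The arm

A 6-joint arm with a two-finger parallel gripper is mounted at the origin on the work surface. World frame = base frame: x ahead of the robot, y to its left, z up, the work surface at z = 0. Lengths are in m, angles in rad, forces in N, time in s.
With the tool pointing down it reaches from about 0.325 to 0.9 m from the base axis. Payload 3.5 kg.
Tool frame: the origin (TCP) lies at the very end of the fingers, on their centre line; the grasp point (between the pads) lies env.hold_point_z behind it (env.hold_point_z is the distance from the TCP to the grasp point, in m); z points along the fingers, y is the line along which they close (so a half turn about z gives the same grasp; the last joint's range is limited). The gripper opens to 85 mm and grips with 20 to 120 N. Pads are 22 mm wide; open, the fingers measure 114 mm over their backs; the gripper's body (76 mm by 85 mm) begins 54 mm behind the grasp point. The pads swing forward as they close: fully open they stand 13 mm farther back than shut.
Start: joints at [-0.103, 0.276, -0.026, 1.268, 0, 1.467], TCP at [0.625, -0, 0.231] pointing down, gripper open.
Joint ranges: [-3.12, 3.12], [-0.85, 1.88], [-1.08, 1.24], [-1.95, 2.15], [-1.57, 1.53], [-3.14, 3.14]. Speed limits (rad/s): [2.57, 2.57, 3.14, 3.14, 3.14, 3.14].

### API

Orientations are given as [roll, pitch, yaw] about the fixed x, y, z axes, in that order (R = Rz(yaw) Ry(pitch) Rx(roll)).
In Python, from cell import env gives the robot as it stands.
- The arm moves only by the tool servo_tool, never from a script. Its argument "targets" is one flat list of numbers, 7 for each row, row after row: the shift along the tool's x, y, z in cm, then the turn, a rotation vector about the tool's x, y, z in rad, then the finger opening in cm, from 0 to 8.54. A call has 1 to 20 rows; each row is the pose to reach, as a shift and turn from the pose commanded when the call began, along the tool's axes at that moment; what a row does not reach only later rows make up. A row lasts 1/8 s, in which the tool goes at most 62.5 mm and 10.7 degrees, less where a joint would pass 70% of its speed; a pose out of reach is approached as far as the arm can. A call with a gripper value outside its range is refused whole. The fingers move at their own pace and stop on an object; "grip_force" is the grip in N (left out, the last holds). Time passes only in rows, so rows that repeat a pose let the fingers close. It gives the time, the measured TCP pose, the force, the opening and the grip force at its end, in the units of the state.
- env.sense(): the state, without advancing time (a new reading comes with each control period).
- env.snapshot(name): name is "scene" or "side" or "wrist"; returns the picture (384x512x3 uint8, red, green, blue); there is no depth.
- env.calibration(name): a dict with "vertical_fov" (degrees; the focal length in pixels is half the picture's height over the tangent of half this angle, whatever the lens; pixels are square), "cx", "cy" (the principal point, pixels), "extrinsics" (4x4, takes a point from world to camera coordinates). Camera axes: x right, y up, looking along -z (the intrinsics and any distortion apply to the point x, -y, -z); pixel columns grow to the right and rows downward; lengths in m; the calibration is good to about 2 mm. A picture is of the moment at which its call begins: read the wrist's pose just before it. calibration takes no time and is no camera call; for the wrist camera it gives the pose at the moment of the call.
- env.hand_in(): hands the job in; it is judged then, once.
The state is a dict: "clock": time; "q": joint angles; "joint_vel": joint speeds; "joint_efforts": joint torques, N m; "tcp_pos": TCP position; "orientation": TCP orientation; "force": force on the tool from outside, world axes, zero at the start; "moment": the same for the moment, N m; "gripper_width": finger opening in m; "grip_force": force on a finger pad.
Only numpy, scipy, OpenCV 4.12 (cv2) and the standard library are available. Lean on these libraries where they do the work, as an engineer would, in place of code of your own. Each camera call takes 0.05 s, during which the arm holds its last target. There are 200 camera calls.

## Working session

There is one attempt and no reset: what is moved stays moved. The work goes in short steps, Python scripts to look and compute and a tool call to move; the robot and the scene stay as the last step left them, time stands still between calls to the robot, and variables do not carry over. Pictures are saved under pics/ and viewed, at most 10 in all, crops included, and the job is handed in when it is done.

Besides the shell and the picture viewer there is one more tool, called by a JSON object that holds its "method" and its "body", one argument or row to a line. servo_tool: Moves the arm, as the interface text tells. Its arguments: {"type":"object","properties":{"targets":{"type":"array"},"grip_force":{"type":"number"}},"required":["targets"]}

```bash
mkdir -p pics; cat > h.py <<'E'
from cell import env
import numpy as np, cv2
from scipy.spatial.transform import Rotation as R
def cam(n):
    c=env.calibration(n); return c
def ray(c,u,v):
    f=192/np.tan(np.radians(c["vertical_fov"]/2)); E=np.array(c["extrinsics"])
    d=np.array([(u-c["cx"])/f,-(v-c["cy"])/f,-1.]); Rw=E[:3,:3].T
    return -Rw@E[:3,3], Rw@d
def pl(c,u,v,z):
    o,d=ray(c,u,v); return o+d*(z-o[2])/d[2]
def pix(c,p):
    f=192/np.tan(np.radians(c["vertical_fov"]/2)); E=np.array(c["extrinsics"])
    q=E[:3,:3]@np.array(p)+E[:3,3]; return np.array([c["cx"]+f*q[0]/-q[2], c["cy"]-f*q[1]/-q[2]])
def snap(n,name):
    im=env.snapshot(n); cv2.imwrite("pics/"+name+".png",im[:,:,::-1]); return im
E
python3 - <<'E'
from h import *
for n in ("scene","side","wrist"):
    c=cam(n); snap(n,n+"0"); print(n,{k:(np.round(v,3).tolist() if k=="extrinsics" else v) for k,v in c.items()}, ray(c,256,192)[0])
a,b=[cv2.imread(f"pics/{n}0.png") for n in("scene","side")]
s=env.sense();print(s["tcp_pos"],s["orientation"],s["clock"],env.hold_point_z)
E
```

```text
scene {'vertical_fov': 49.3610086889574, 'cx': 257.34852108430704, 'cy': 191.93499712248544, 'extrinsics': [[-0.142, 0.99, -0.011, 0.07], [-0.787, -0.106, 0.608, 0.384], [0.601, 0.095, 0.794, -1.496], [0.0, 0.0, 0.0, 1.0]]} [1.21095632 0.11438739 0.95487132]
side {'vertical_fov': 42.53238917131553, 'cx': 242.3295560328814, 'cy': 189.94816311400808, 'extrinsics': [[-0.961, -0.278, 0.006, 0.552], [0.182, -0.614, 0.768, -0.21], [-0.21, 0.739, 0.64, -1.235], [0.0, 0.0, 0.0, 1.0]]} [0.30882591 0.93715022 0.94902075]
wrist {'vertical_fov': 66.51596980815303, 'cx': 259.25697620773724, 'cy': 193.18834164155788, 'extrinsics': [[1.0, 0.0, -0.003, -0.624], [-0.001, 0.952, -0.307, 0.04], [0.002, 0.307, 0.952, -0.38], [0.0, 0.0, 0.0, 1.0]]} [0.62478333 0.07900514 0.37208849]
[6.24395923e-01 5.74242711e-05 2.30393772e-01] [-3.13985037e+00 -2.01306045e-04  1.57075745e+00] 0.15 0.0187
```

View pics/scene0.png

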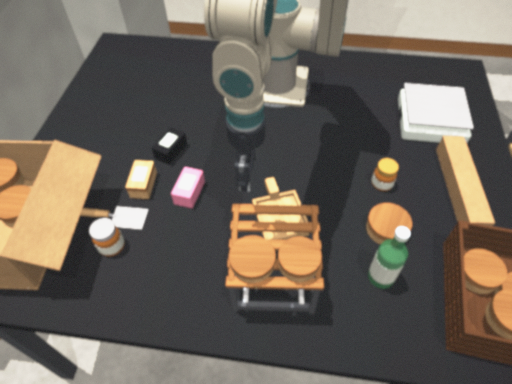

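View pics/side0.png

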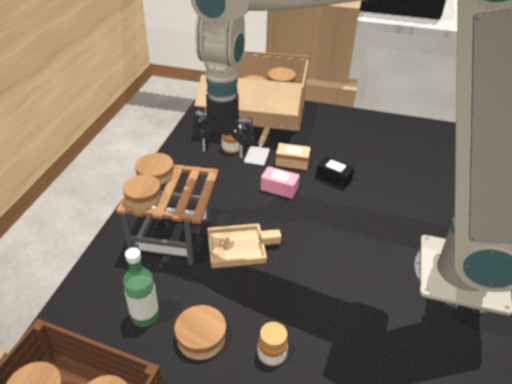

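View pics/wrist0.png

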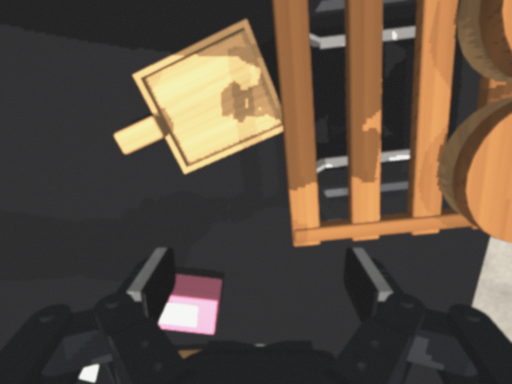

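The box is the pale wood one at scene (141,179), with the pink one (188,187) and black one (170,145) as look-alikes. The tray is at wrist (210,95), turned about 20°. The guides start near wrist (315,40) and (318,165).

```bash
python3 - <<'E'
from h import *
w,s,d=cam("wrist"),cam("scene"),cam("side")
im=cv2.imread("pics/wrist0.png");hsv=cv2.cvtColor(im,cv2.COLOR_BGR2HSV)
for p in [(200,110),(245,100),(140,135),(290,100)]: print(p,hsv[p[1],p[0]])
print("tray",[pl(w,*p,.02).round(3).tolist() for p in [(247,21),(134,75),(186,172),(283,127)]])
print("grip",[pl(w,*p,.042).round(3).tolist() for p in [(115,134),(124,153),(165,133),(157,116)]])
print("guides z.029",[pl(w,*p,.029).round(3).tolist() for p in [(312,40),(413,32),(318,165),(410,155)]])
print("shelf edge z.15",[pl(w,*p,.155).round(3).tolist() for p in [(274,0),(294,245)]])
print("box scene",[pl(s,*p,.05).round(3).tolist() for p in [(134,160),(156,163),(151,190),(127,187)]])
print("box side",[pl(d,*p,.05).round(3).tolist() for p in [(279,144),(310,146),(309,158),(277,155)]])
for n,l,z in [("jarb",(107,236),.05),("round",(390,222),.045),("jar",(386,167),.078),("bottle",(403,233),.21),("pink",(188,183),.05),("black",(170,141),.05)]: print(n,pl(s,*l,z).round(3))
for n in("scene","side"):
    i=cv2.imread(f"pics/{n}0.png"); r=(slice(130,210),slice(100,220)) if n=="scene" else (slice(130,210),slice(240,360)); cv2.imwrite(f"pics/c_{n}.png",cv2.resize(i[r],None,fx=5,fy=5,interpolation=2))
a=np.hstack([cv2.imread("pics/c_scene.png"),cv2.imread("pics/c_side.png")]);cv2.imwrite("pics/c.png",cv2.resize(a,(800,267)))
E
```

```text
(200, 110) [ 24  88 246]
(245, 100) [ 16 118 214]
(140, 135) [ 25  85 246]
(290, 100) [ 13 148 155]
tray [[0.611, 0.157, 0.02], [0.484, 0.104, 0.02], [0.534, -0.007, 0.02], [0.652, 0.047, 0.02]]
grip [[0.463, 0.041, 0.042], [0.47, 0.02, 0.042], [0.519, 0.043, 0.042], [0.512, 0.061, 0.042]]
guides z.029 [[0.68, 0.138, 0.029], [0.785, 0.145, 0.029], [0.694, 0.004, 0.029], [0.802, 0.016, 0.029]]
shelf edge z.15 [[0.634, 0.139, 0.155], [0.653, -0.036, 0.155]]
box scene [[0.458, -0.367, 0.05], [0.461, -0.3, 0.05], [0.558, -0.285, 0.05], [0.557, -0.354, 0.05]]
box side [[0.555, -0.355, 0.05], [0.457, -0.373, 0.05], [0.449, -0.307, 0.05], [0.547, -0.295, 0.05]]
jarb [ 0.716 -0.352  0.05 ]
round [0.573 0.359 0.045]
jar [0.414 0.348 0.078]
bottle [0.713 0.34  0.21 ]
pink [ 0.521 -0.19   0.05 ]
black [ 0.369 -0.284  0.05 ]
```

View pics/c.png

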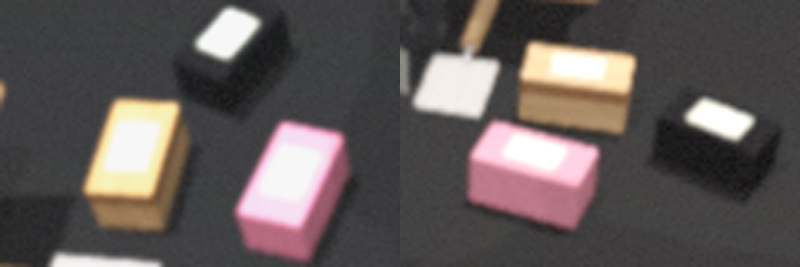

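The crop shows the oblong box alone with both top faces clear, and the two views agree: centre about (0.505,-0.33), yaw about 0.16. Moving above it.

{"method": "servo_tool", "body": {
  "targets": [-16, -6, 1, 0, 0, -0.8, 8.5, -33, -11.8, 3, 0, 0, -1.73, 8.5, -33, -11.8, 3, 0, 0, -1.73, 8.5, -33, -11.8, 3, 0, 0, -1.73, 8.5, -33, -11.8, 3, 0, 0, -1.73, 8.5, -33, -11.8, 3, 0, 0, -1.73, 8.5, -33, -11.8, 3, 0, 0, -1.73, 8.5, -33, -11.8, 3, 0, 0, -1.73, 8.5, -33, -11.8, 3, 0, 0, -1.73, 8.5, -33, -11.8, 3, 0, 0, -1.73, 8.5, -33, -11.8, 3, 0, 0, -1.73, 8.5, -33, -11.8, 3, 0, 0, -1.73, 8.5, -33, -11.8, 3, 0, 0, -1.73, 8.5, -33, -11.8, 3, 0, 0, -1.73, 8.5],
  "grip_force": 40
}}

```text
clock: 1.9
tcp_pos: [0.507, -0.33, 0.2013]
orientation: [3.142, -0.0, -2.983]
force: [0.3, 0.2, 0.1]
gripper_width: 0.0851
grip_force: 0.0
```

```bash
python3 - <<'E'
from h import *
s=env.sense();print(s["tcp_pos"].round(4) if hasattr(s["tcp_pos"],'round') else s["tcp_pos"],s["orientation"],s["clock"],s["gripper_width"],s["q"])
c=cam("wrist");im=snap("wrist","w1")
hsv=cv2.cvtColor(im,cv2.COLOR_RGB2HSV)
m=((hsv[...,0]>10)&(hsv[...,0]<30)&(hsv[...,1]>60)&(hsv[...,2]>200)).astype(np.uint8)
cs,_=cv2.findContours(m,cv2.RETR_EXTERNAL,cv2.CHAIN_APPROX_NONE)
for k in cs:
    if cv2.contourArea(k)<500: continue
    P=np.array([pl(c,*p[0],.05)[:2] for p in cv2.convexHull(k)],np.float32)*1000
    print(cv2.contourArea(k),cv2.boundingRect(k),cv2.minAreaRect(P))
E
```

```text
[ 0.507  -0.33    0.2013] [ 3.14158992e+00 -5.03743590e-05 -2.98274383e+00] 1.9 0.0850859039729525 [-6.83791954e-01  2.57900651e-01 -1.14871439e-01  1.19805980e+00
 -3.57814415e-05 -8.42640782e-01]
14758.0 (0, 194, 146, 155) ((661.94482421875, -527.6773071289062), (157.35891723632812, 251.6691436767578), 83.89826965332031)
2847.5 (225, 124, 61, 97) ((503.927001953125, -335.69989013671875), (98.95643615722656, 55.03333282470703), 3.8501362800598145)
```

View pics/w1.png

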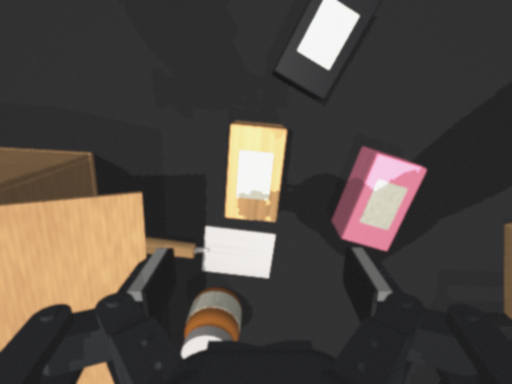

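The box rectangle measures 99×55 mm at (0.504,-0.336), yaw 0.067, which matches its given size. The finger gaps beside the pink box are clear, so I am descending and gripping.

{"method": "servo_tool", "body": {
  "targets": [0.4, -0.5, 4, 0, 0, 0.09, 8.5, 0.4, -0.5, 9, 0, 0, 0.09, 8.5, 0.4, -0.5, 13, 0, 0, 0.09, 8.5, 0.4, -0.5, 16, 0, 0, 0.09, 8.5, 0.4, -0.5, 18, 0, 0, 0.09, 8.5, 0.4, -0.5, 18.6, 0, 0, 0.09, 8.5, 0.4, -0.5, 18.6, 0, 0, 0.09, 8.5, 0.4, -0.5, 18.6, 0, 0, 0.09, 5, 0.4, -0.5, 18.6, 0, 0, 0.09, 5, 0.4, -0.5, 18.6, 0, 0, 0.09, 5, 0.4, -0.5, 18.6, 0, 0, 0.09, 5, 0.4, -0.5, 18.6, 0, 0, 0.09, 5, 0.4, -0.5, 18.6, 0, 0, 0.09, 5],
  "grip_force": 40
}}

```text
clock: 3.58
tcp_pos: [0.5048, -0.3362, 0.0168]
orientation: [-3.14, 0.002, -3.072]
force: [-0.8, 0.6, 5.4]
gripper_width: 0.0557
grip_force: 44.8
```

{"method": "servo_tool", "body": {
  "targets": [0, 0, -1, 0, 0, 0, 5, 0, 0, -4, 0, 0, 0, 5, 0, 0, -8, 0, 0, 0, 5, 0, 0, -12, 0, 0, 0, 5, 0, 0, -15, 0, 0, 0, 5, 0, 0, -16, 0, 0, 0, 5, 0, 0, -16, 0, 0, 0, 5]
}}

```text
clock: 4.45
tcp_pos: [0.5037, -0.3355, 0.1752]
orientation: [-3.142, -0.0, -3.072]
force: [1.2, 0.2, -3.1]
gripper_width: 0.0552
grip_force: 44.1
```

```bash
python3 - <<'E'
from h import *
E0=np.array([[1,0,-.003,-.624],[-.001,.952,-.307,.04],[.002,.307,.952,-.38],[0,0,0,1]])
c=cam("wrist");c["extrinsics"]=E0
im=cv2.imread("pics/wrist0.png");hsv=cv2.cvtColor(im,cv2.COLOR_BGR2HSV)
m=((hsv[...,0]>=18)&(hsv[...,0]<32)&(hsv[...,1]>50)&(hsv[...,2]>110)).astype(np.uint8);m[:, 284:]=0
k0=max(cv2.findContours(m,0,1)[0],key=cv2.contourArea)
m2=np.zeros_like(m);cv2.drawContours(m2,[k0],-1,1,-1);m2=cv2.morphologyEx(m2,cv2.MORPH_CLOSE,np.ones((25,25)))
body=cv2.morphologyEx(m2,cv2.MORPH_OPEN,cv2.getStructuringElement(2,(41,41)))
grip=cv2.morphologyEx(((m2>0)&(cv2.dilate(body,np.ones((3,3)))==0)).astype(np.uint8),cv2.MORPH_OPEN,np.ones((7,7)))
for mm,z in((body,.02),(grip,.042)):
    k=max(cv2.findContours(mm,0,1)[0],key=cv2.contourArea)
    P=np.array([pl(c,*p[0],z)[:2]*1000 for p in cv2.convexHull(k)],np.float32)
    print(cv2.boundingRect(k),cv2.minAreaRect(P))
s=env.sense();print(s["tcp_pos"],s["gripper_width"],s["force"])
d=snap("side","s2")
E
```

```text
(153, 56, 80, 101) ((557.1915283203125, 69.69844055175781), (88.32405090332031, 105.01740264892578), 22.731624603271484)
(226, 57, 34, 32) ((606.6918334960938, 104.51954650878906), (30.086503982543945, 34.203426361083984), 89.99433135986328)
[ 0.50366802 -0.33549129  0.1751511 ] 0.055162634993231735 [ 1.21564015  0.17626766 -3.06609094]
```

{"method": "servo_tool", "body": {
  "targets": [-0.5, 2, 0, 0, 0, -0.02, 5, -1.4, 6, 0, 0, 0, -0.05, 5, -2.3, 10, 0, 0, 0, -0.08, 5, -3.3, 14, 0, 0, 0, -0.11, 5, -4.2, 18, 0, 0, 0, -0.15, 5, -5.1, 22, 0, 0, 0, -0.18, 5, -6, 26, 0, 0, 0, -0.21, 5, -7, 30, 0, 0, 0, -0.25, 5, -7.9, 34, 0, 0, 0, -0.28, 5, -8.8, 38, 0, 0, 0, -0.31, 5, -9.2, 40, 0, 0, 0, -0.33, 5, -9.4, 40.5, 0, 0, 0, -0.33, 5, -9.4, 40.5, 0, 0, 0, -0.33, 5, -9.4, 40.5, 3, 0, 0, -0.33, 5, -9.4, 40.5, 6, 0, 0, -0.33, 5, -9.4, 40.5, 8, 0, 0, -0.33, 5, -9.4, 40.5, 8, 0, 0, -0.33, 5, -9.4, 40.5, 8, 0, 0, -0.33, 5]
}}

```text
clock: 6.75
tcp_pos: [0.5703, 0.0741, 0.0962]
orientation: [-3.141, 0.001, -2.744]
force: [-0.0, -0.3, -1.8]
gripper_width: 0.0553
grip_force: 43.8
```

```bash
python3 - <<'E'
from h import *
s=env.sense();print(s["tcp_pos"],s["orientation"],s["gripper_width"],s["clock"])
w=snap("wrist","w3");d=snap("side","s3");e=snap("scene","c3")
a=np.hstack([cv2.resize(w,(400,300)),cv2.resize(d[170:320,120:320],(400,300),interpolation=2)]);
cv2.imwrite("pics/m3.png",a[:,:,::-1])
E
```

```text
[0.57032162 0.0741077  0.0962068 ] [-3.14092736e+00  1.11002782e-03 -2.74372137e+00] 0.05532462544900386 6.75
```

View pics/m3.png

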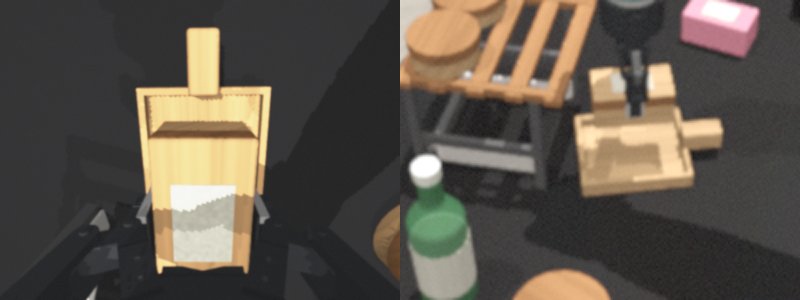

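Box, tray and grip are centred: the tray rim runs from (137,88) to (271,88), with the grip at x=204. Lowering slowly.

```bash
python3 - <<'E'
from h import *
c=cam("wrist")
print("grip",[pl(c,u*1.28,v*1.28,.042).round(4).tolist() for u,v in[(187,28),(220,28)]])
print("rim",[pl(c,u*1.28,v*1.28,.02).round(4).tolist() for u,v in[(136,88),(271,87)]])
E
```

```text
grip [[0.47, 0.0192, 0.042], [0.4602, 0.0426, 0.042]]
rim [[0.5312, -0.0086, 0.02], [0.482, 0.1056, 0.02]]
```

{"method": "servo_tool", "body": {
  "targets": [0, 0, 2, 0, 0, 0, 5, 0, 0, 4, 0, 0, 0, 5, 0, 0, 5.5, 0, 0, 0, 5, 0, 0, 6.3, 0, 0, 0, 5, 0, 0, 6.7, 0, 0, 0, 5, 0, 0, 7, 0, 0, 0, 5, 0, 0, 7.2, 0, 0, 0, 5, 0, 0, 7.2, 0, 0, 0, 5, 0, 0, 7.2, 0, 0, 0, 5]
}}

```text
clock: 8.02
tcp_pos: [0.5698, 0.075, 0.0236]
orientation: [-3.141, 0.0, -2.742]
force: [-0.6, 0.3, -3.2]
gripper_width: 0.0556
grip_force: 44.0
```

{"method": "servo_tool", "body": {
  "targets": [0, 0, 0.1, 0, 0, 0, 5, 0, 0, 0.1, 0, 0, 0, 5, 0, 0, 0.15, 0, 0, 0, 5, 0, 0, 0.15, 0, 0, 0, 5]
}}

```text
clock: 8.52
tcp_pos: [0.5699, 0.075, 0.0228]
orientation: [-3.141, 0.001, -2.742]
force: [-2.0, -0.5, 4.4]
gripper_width: 0.0552
grip_force: 44.9
```

Contact with the tray floor (+4.4 N). Release slowly, wait, and rise.

{"method": "servo_tool", "body": {
  "targets": [0, 0, 0, 0, 0, 0, 5.8, 0, 0, 0, 0, 0, 0, 6.2, 0, 0, 0, 0, 0, 0, 6.8, 0, 0, 0, 0, 0, 0, 6.8, 0, 0, 0, 0, 0, 0, 6.8, 0, 0, -1, 0, 0, 0, 6.8, 0, 0, -3, 0, 0, 0, 6.8, 0, 0, -6, 0, 0, 0, 6.8, 0, 0, -10, 0, 0, 0, 6.8, 0, 0, -14, 0, 0, 0, 6.8, 0, 0, -17, 0, 0, 0, 6.8, 0, 0, -17, 0, 0, 0, 6.8, 0, 0, -17, 0, 0, 0, 6.8]
}}

```text
clock: 10.15
tcp_pos: [0.5691, 0.0749, 0.1914]
orientation: [3.141, -0.001, -2.742]
force: [-0.4, -0.5, 0.4]
gripper_width: 0.0679
grip_force: 0.0
```

```bash
python3 - <<'E'
from h import *
im=snap("wrist","w4");c=cam("wrist");np.save("E4.npy",np.array(c["extrinsics"]))
cv2.imwrite("pics/w4b.png",cv2.resize(im,(800,600),interpolation=2)[:,:,::-1])
E
```

```text
(no output)
```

View pics/w4b.png

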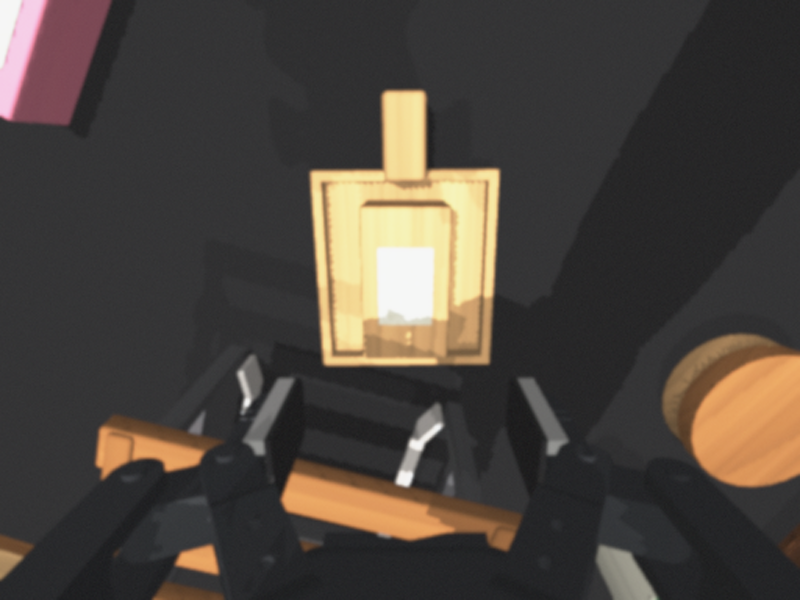

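The box sits flat and straight in the tray. The guide mouths are at about (248,358) and (435,408). Magnifying them.

```bash
python3 - <<'E'
import cv2
im=cv2.imread("pics/w4.png")[215:325,140:300]
im=cv2.convertScaleAbs(im,alpha=1.5,beta=10)
cv2.imwrite("pics/w4c.png",cv2.resize(im,None,fx=5,fy=5,interpolation=2))
E
```

```text
(no output)
```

View pics/w4c.png

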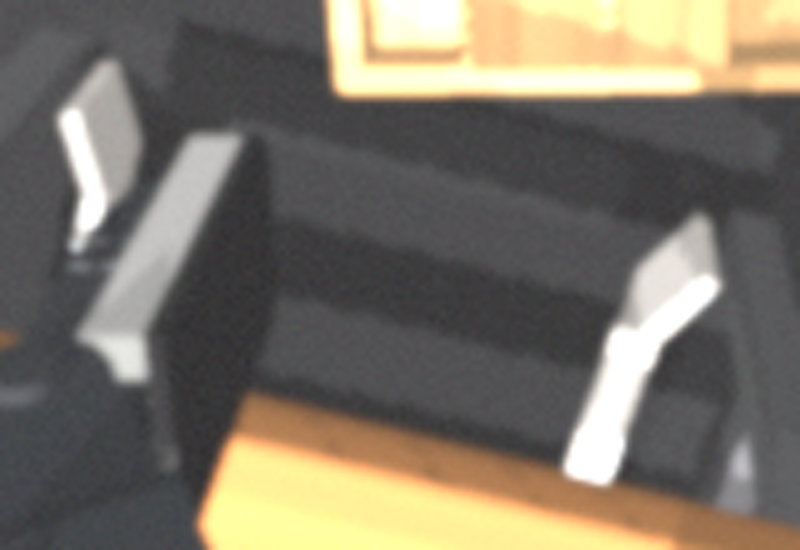

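```bash
python3 - <<'E'
from h import *
c=cam("wrist");c["extrinsics"]=np.load("E4.npy")
P=lambda u,v,z:pl(c,140+u/5,215+v/5,z)[:2]
F=lambda u,v,z:pl(c,u*.64,v*.64,z)[:2]
q={"Lf0":P(112,62,0),"Lft":P(66,114,.029),"Lb0":P(138,140,0),"Lbt":P(88,190,.029),"Rf0":P(705,215,0),"Rft":P(716,285,.029),"Rb0":P(632,292,0),"Rbt":P(625,335,.029)}
for k,v in q.items(): print(k,v.round(4))
for a in("f0","ft","b0","bt"):
    l,r=q["L"+a],q["R"+a]; d=r-l; print(a,"mid",((l+r)/2).round(4),"gap",np.hypot(*d).round(4),"yaw",np.arctan2(-d[0],d[1]).round(3))
e=[P(240,437,.15),P(670,540,.15)];d=e[1]-e[0];print("shelf",e,np.arctan2(-d[0],d[1]))
print("tray rim",[F(u,v,.02).round(4).tolist() for u,v in[(311,171),(499,169),(490,364),(323,365)]])
print("grip",[F(u,v,.042).round(4).tolist() for u,v in[(382,91),(426,91),(427,180),(386,180)]])
E
```

```text
Lf0 [ 0.6822 -0.007 ]
Lft [ 0.6826 -0.0084]
Lb0 [0.7003 0.0054]
Lbt [0.6994 0.0019]
Rf0 [0.6642 0.146 ]
Rft [0.6658 0.1473]
Rb0 [0.6924 0.1377]
Rbt [0.687  0.1327]
f0 mid [0.6732 0.0695] gap 0.1541 yaw 0.117
ft mid [0.6742 0.0694] gap 0.1566 yaw 0.107
b0 mid [0.6964 0.0715] gap 0.1326 yaw 0.059
bt mid [0.6932 0.0673] gap 0.1314 yaw 0.095
shelf [array([0.64946467, 0.05166389]), array([0.64181287, 0.11819773])] 0.11450303471917661
tray rim [[0.5295, -0.0084], [0.4803, 0.1049], [0.609, 0.1615], [0.6585, 0.0463]]
grip [[0.4688, 0.0185], [0.4589, 0.042], [0.5044, 0.0627], [0.5142, 0.0395]]
```

{"method": "servo_tool", "body": {
  "targets": [4, 0, 0, 0, -0.1, 0, 6, 8, 0, 1, 0, -0.25, 0, 6, 12, 0, 4, 0, -0.4, 0, 6, 16, 0, 7, 0, -0.55, 0, 6, 16, 0, 8.1, 0, -0.66, 0, 6, 16, 0, 8.1, 0, -0.66, 0, 6, 16, 0, 8.1, 0, -0.66, 0, 6, 16, 0, 8.1, 0, -0.66, 0, 6, 16, 0, 8.1, 0, -0.66, 0, 6]
}}

```text
clock: 11.32
tcp_pos: [0.4242, 0.0125, 0.1125]
orientation: [-3.139, 0.661, -2.739]
force: [0.7, -1.0, 0.0]
gripper_width: 0.06
grip_force: 0.0
```

```bash
cat > go.py <<'E'
from h import *
def frame():
    s=env.sense(); return np.array(s["tcp_pos"]),R.from_euler("xyz",s["orientation"])
def rel(p,Rt):
    "tool-axis shift (cm) and rotvec to reach world p, Rt"
    p0,R0=frame(); return (R0.inv().apply(np.array(p)-p0)*100).round(2),(R0.inv()*Rt).as_rotvec().round(3)
def tilt(yaw,th): # tool with x towards -yaw dir, leaned back th
    return R.from_euler("z",yaw+np.pi)*R.from_euler("x",np.pi)*R.from_euler("y",-th)
E
python3 - <<'E'
from go import *
s=env.sense();print(s["tcp_pos"],s["q"],s["clock"]); p,R0=frame();print(R0.as_matrix().round(3))
print(rel([.4898,.0414,.015],tilt(.405,.66)))
E
```

```text
[0.42417195 0.01249433 0.11245373] [-0.46129947 -0.29543195 -1.0379616   0.35833055  0.48396218 -0.74483329] 11.325
[[-0.726 -0.39   0.566]
 [-0.309  0.921  0.238]
 [-0.614 -0.002 -0.789]]
(array([ 0.33,  0.12, 12.09]), array([-0.004,  0.001, -0.002]))
```

{"method": "servo_tool", "body": {
  "targets": [0.3, 0.1, 3, 0, 0, 0, 6, 0.3, 0.1, 6, 0, 0, 0, 6, 0.3, 0.1, 8.5, 0, 0, 0, 6, 0.3, 0.1, 10.5, 0, 0, 0, 6, 0.3, 0.1, 11.5, 0, 0, 0, 6, 0.3, 0.1, 12.1, 0, 0, 0, 6, 0.3, 0.1, 12.1, 0, 0, 0, 6, 0.3, 0.1, 12.1, 0, 0, 0, 6]
}}

```text
clock: 12.32
tcp_pos: [0.4881, 0.0414, 0.0139]
orientation: [-3.141, 0.661, -2.742]
force: [-1.0, -0.7, -1.1]
gripper_width: 0.06
grip_force: 0.0
```

{"method": "servo_tool", "body": {
  "targets": [0, 0, 0, 0, 0, 0, 4, 0, 0, 0, 0, 0, 0, 3, 0, 0, 0, 0, 0, 0, 2, 0, 0, 0, 0, 0, 0, 2, 0, 0, 0, 0, 0, 0, 2, 0, 0, 0, 0, 0, 0, 2],
  "grip_force": 40
}}

```text
clock: 13.08
tcp_pos: [0.4882, 0.0412, 0.0138]
orientation: [-3.14, 0.661, -2.742]
force: [-2.5, -0.9, 4.9]
gripper_width: 0.0254
grip_force: 38.8
```

```bash
python3 - <<'E'
from go import *
s=env.sense();p,R0=frame();print(s["q"],s["clock"])
# tray pose implied: TCP at tray x=-87.5mm on the grip's midline
yt=np.arctan2(R0.as_matrix()[1,2],R0.as_matrix()[0,2]);print("tool yaw",yt)
ry=.107;rk=np.array([.7486,.0775]);a=np.array([np.cos(ry),np.sin(ry)])
for x in(-.165,-.15,-.10,-.05,-.02,0):
    t=rk+a*(x-.0875); print(x,t.round(4),*rel([*t,p[2]],tilt(ry+yt-.405,.66)))
E
```

```text
[-0.28622601  0.10328705 -1.0571197  -0.13193369  0.39795348 -0.57299754] 13.075
tool yaw 0.3972909037264185
-0.165 [0.4975 0.0505] [-0.97  0.5   0.75] [0.183 0.001 0.237]
-0.15 [0.5125 0.0521] [-2.1   0.07  1.63] [0.183 0.001 0.237]
-0.1 [0.5622 0.0575] [-5.88 -1.37  4.57] [0.183 0.001 0.237]
-0.05 [0.6119 0.0628] [-9.66 -2.81  7.51] [0.183 0.001 0.237]
-0.02 [0.6417 0.066 ] [-11.93  -3.67   9.28] [0.183 0.001 0.237]
0 [0.6616 0.0682] [-13.44  -4.24  10.45] [0.183 0.001 0.237]
```

Gripped at 25.4 mm, close to the 26 mm grip. Turning the tray onto the rack axis just ahead of the mouth.

{"method": "servo_tool", "body": {
  "targets": [-0.1, 0.1, 0.1, 0.02, 0, 0.03, 2, -0.3, 0.2, 0.25, 0.06, 0, 0.08, 2, -0.5, 0.3, 0.4, 0.1, 0, 0.13, 2, -0.8, 0.4, 0.6, 0.14, 0, 0.18, 2, -1, 0.5, 0.75, 0.165, 0.001, 0.215, 2, -1, 0.5, 0.75, 0.178, 0.001, 0.231, 2, -1, 0.5, 0.75, 0.178, 0.001, 0.231, 2, -1, 0.5, 0.75, 0.178, 0.001, 0.231, 2]
}}

```text
clock: 14.08
tcp_pos: [0.4997, 0.0514, 0.0143]
orientation: [3.14, 0.655, -3.034]
force: [-0.8, 3.1, -2.3]
gripper_width: 0.0255
grip_force: 39.5
```

```bash
python3 - <<'E'
from go import *
s=env.sense();p,R0=frame();print(s["q"],s["clock"],s["force"],s["gripper_width"])
m=R0.as_matrix();print("tool yaw",np.arctan2(m[1,2],m[0,2]))
w=snap("wrist","w5");sd=snap("side","s5");sc=snap("scene","c5")
a=np.hstack([cv2.resize(sd[120:270,100:300],(400,300),interpolation=2),cv2.resize(w,(400,300))])
cv2.imwrite("pics/m5.png",a[:,:,::-1])
ry=.107;rk=np.array([.7486,.0775]);a=np.array([np.cos(ry),np.sin(ry)])
for x in(-.15,-.10,-.05,-.02,0):
    t=rk+a*(x-.0875); print(x,t.round(4),*rel([*t,p[2]],tilt(ry,.66)))
E
```

```text
[-0.10175521  0.10519041 -1.0761598  -0.25482594  0.12861386 -0.16669858] 14.075 [-0.84196543  3.14232683 -2.33591311] 0.025489979185746667
tool yaw 0.11033152416192
-0.15 [0.5125 0.0521] [-1.   -0.02  0.77] [ 0.001 -0.005 -0.   ]
-0.1 [0.5622 0.0575] [-4.96 -0.03  3.82] [ 0.001 -0.005 -0.   ]
-0.05 [0.6119 0.0628] [-8.93 -0.03  6.87] [ 0.001 -0.005 -0.   ]
-0.02 [0.6417 0.066 ] [-11.31  -0.03   8.69] [ 0.001 -0.005 -0.   ]
0 [0.6616 0.0682] [-12.89  -0.03   9.91] [ 0.001 -0.005 -0.   ]
```

View pics/m5.png

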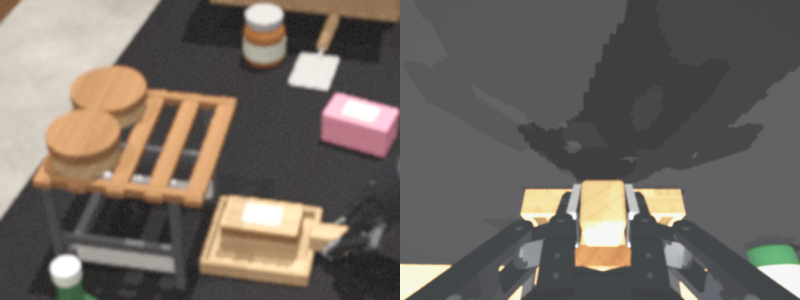

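The tray is lined up with the slot, the box is still in it, and the grip is held. Inserting partway.

{"method": "servo_tool", "body": {
  "targets": [-0.4, 0, 0.3, 0, 0, 0, 2, -1, 0, 0.77, 0, 0, 0, 2, -1.6, 0, 1.23, 0, 0, 0, 2, -2.2, 0, 1.7, 0, 0, 0, 2, -2.8, 0, 2.16, 0, 0, 0, 2, -3.4, 0, 2.62, 0, 0, 0, 2, -4, 0, 3.08, 0, 0, 0, 2, -4.5, 0, 3.47, 0, 0, 0, 2, -5, 0, 3.85, 0, 0, 0, 2, -5, 0, 3.85, 0, 0, 0, 2]
}}

```text
clock: 15.48
tcp_pos: [0.5638, 0.0581, 0.0148]
orientation: [3.14, 0.657, -3.034]
force: [0.2, -0.4, -4.3]
gripper_width: 0.0256
grip_force: 39.5
```

{"method": "servo_tool", "body": {
  "targets": [-0.3, 0, 0.23, 0, 0, 0, 2, -0.8, 0, 0.62, 0, 0, 0, 2, -1.3, 0, 1, 0, 0, 0, 2, -1.8, 0, 1.39, 0, 0, 0, 2, -2.3, 0, 1.77, 0, 0, 0, 2, -2.8, 0, 2.16, 0, 0, 0, 2, -3.3, 0, 2.54, 0, 0, 0, 2, -3.7, 0, 2.85, 0, 0, 0, 2, -4, 0, 3.08, 0, 0, 0, 2, -4, 0, 3.08, 0, 0, 0, 2]
}}

```text
clock: 16.73
tcp_pos: [0.6139, 0.0635, 0.0149]
orientation: [3.14, 0.657, -3.034]
force: [1.1, -0.3, -5.0]
gripper_width: 0.0253
grip_force: 39.5
```

{"method": "servo_tool", "body": {
  "targets": [-0.3, 0, 0.28, 0, 0, 0, 2, -0.7, 0, 0.65, 0, 0, 0, 2, -1.1, 0, 0.95, 0, 0, 0, 2, -1.5, 0, 1.25, 0, 0, 0, 2, -1.9, 0, 1.57, 0, 0, 0, 2, -2.3, 0, 1.88, 0, 0, 0, 2, -2.6, 0, 2.1, 0, 0, 0, 2, -2.9, 0, 2.33, 0, 0, 0, 2, -3, 0, 2.4, 0, 0, 0, 2, -3, 0, 2.4, 0, 0, 0, 2]
}}

```text
clock: 17.98
tcp_pos: [0.6517, 0.0676, 0.014]
orientation: [3.14, 0.657, -3.035]
force: [-0.3, 0.3, -1.6]
gripper_width: 0.0256
grip_force: 40.0
```

{"method": "servo_tool", "body": {
  "targets": [-0.15, 0, 0.12, 0, 0, 0, 2, -0.3, 0, 0.23, 0, 0, 0, 2, -0.45, 0, 0.35, 0, 0, 0, 2, -0.55, 0, 0.42, 0, 0, 0, 2, -0.65, 0, 0.5, 0, 0, 0, 2, -0.65, 0, 0.5, 0, 0, 0, 2]
}}

```text
clock: 18.73
tcp_pos: [0.6598, 0.0685, 0.0139]
orientation: [3.14, 0.656, -3.035]
force: [-2.1, -0.8, -1.8]
gripper_width: 0.0255
grip_force: 40.1
```

{"method": "servo_tool", "body": {
  "targets": [-0.08, 0, 0.06, 0, 0, 0, 2, -0.16, 0, 0.12, 0, 0, 0, 2, -0.24, 0, 0.18, 0, 0, 0, 2, -0.24, 0, 0.18, 0, 0, 0, 2]
}}

```text
clock: 19.23
tcp_pos: [0.6607, 0.0686, 0.0138]
orientation: [3.141, 0.654, -3.035]
force: [-14.8, -1.7, 10.7]
gripper_width: 0.0252
grip_force: 42.4
```

Contact with the stop (-15 N) at the expected TCP position. Release and back out along the tool axis.

{"method": "servo_tool", "body": {
  "targets": [0, 0, 0, 0, 0, 0, 3, 0, 0, 0, 0, 0, 0, 4.5, 0, 0, 0, 0, 0, 0, 5.5, 0, 0, 0, 0, 0, 0, 5.5, 0, 0, -1, 0, 0, 0, 5.5, 0, 0, -3, 0, 0, 0, 5.5, 0, 0, -6, 0, 0, 0, 5.5, 0, 0, -10, 0, 0, 0, 5.5, 0, 0, -14, 0, 0, 0, 5.5, 0, 0, -16, 0, 0, 0, 5.5, 0, 0, -16, 0, 0, 0, 5.5, 0, 0, -16, 0, 0, 0, 5.5]
}}

```text
clock: 20.72
tcp_pos: [0.5653, 0.0582, 0.1403]
orientation: [3.14, 0.656, -3.035]
force: [0.3, 0.6, -0.1]
gripper_width: 0.0549
grip_force: 0.0
```

```bash
python3 - <<'E'
from go import *
s=env.sense();print(s["tcp_pos"],s["clock"],s["force"])
c=cam("side");sd=snap("side","s6");sc=snap("scene","c6")
ry=.107;rk=np.array([.7486,.0775]);Rz=np.array([[np.cos(ry),-np.sin(ry)],[np.sin(ry),np.cos(ry)]])
im=cv2.resize(sd[120:270,80:280],(800,600),interpolation=2)
for x,y,z in[(-.116,.013,.042),(-.116,-.013,.042),(-.07,.062,.02),(-.07,-.062,.02),(.07,.062,.02)]:
    u,v=pix(c,[*(rk+Rz@[x,y]),z]); cv2.circle(im,(int((u-80)*4),int((v-120)*4)),4,(255,0,0),1)
cv2.imwrite("pics/m6.png",im[:,:,::-1])
E
```

```text
[0.56533622 0.05816325 0.14033927] 20.725 [ 0.3418063   0.56502874 -0.14161477]
```

View pics/m6.png

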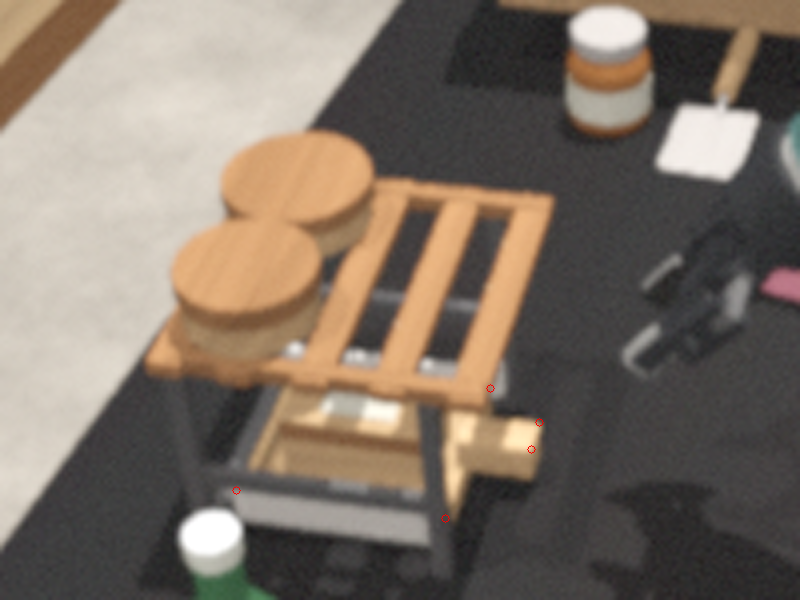

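The grip's end lies on the predicted home corners (540,422) and (532,450), and the box lies in the tray. Handing in.

```bash
python3 -c "
from cell import env
print(env.hand_in())"
```

```text
the job is handed in; nothing more can be done
None
```

The oblong box is lying in the tray, the tray was pushed in until it met the back stop, and the job is handed in at about 21 s of the 72 s; the hand-in returned no verdict.

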